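# Ready the soldering place: bottles, blocks and board support

## Task

Get this soldering place ready for the next board: stand every toppled bottle upright on the blue mat, push all the green terminal blocks together right inside the parts bay with the straightedge held in the gripper (not with the fingers), and lay the straightedge back on the middle of its black mat. When all that is done, turn the jack's knob to raise its platform until it just touches the underside of the held board, lifting the board by no more than 3 mm, and leave it so. Do not disturb the other things on the bench.

Things in the scene. Friction and masses are not known exactly. Their poses are not given: they have to be found in the camera images.
- jack_knob (a joint): the jack's black knob, on an upright axis on top of the grey gearbox at the jack's near end; rad, 0 to 13.3; turning it CLOCKWISE seen from above increases the value and raises the platform by 3 mm per rad (counter-clockwise lowers it). Stiff (about 0.05 N m), it stays where it is left
- jack_knob_grip (a point): point on the knob's axis at the height to grip, 63 mm above the table. The knob is a disc 44 mm across carrying a bar grip 42 mm long (this point's x axis), 14 mm thick (its y axis), 30 mm high, its top 7 mm above this point; the point turns with the knob; z up
- jack (a joint): height of the jack's platform above its lowest position, m, 0 to 0.04 (= 0.003 x knob value)
- platform_top (a point): centre of the top of the jack's steel platform, 90 x 110 mm, 6 mm thick (lowest position: 75 mm above the table); the knob's axis lies 135 mm from the platform's centre, along -x of this point
- board_under (a point): centre of the underside of the green circuit board, 80 x 154 x 4 mm (x, y, z), 0.15 kg, which lies level and loose between the end lips of two ledges, one on each post of the black-footed stand that straddles the jack (posts and end lips reach 20 mm above the board's underside), over the jack's platform; 16 to 33 mm above the platform at the start. Only its ends rest on the ledges, so the platform rising from below lifts it off them
- board_rest (a point): fixed point of the stand: where the centre of the board's underside lies while the board rests on the ledges (the ledges' top is at this height), z up; the board's lift is the height of board_under above this point
- bay_stop (a point): middle of the inner face of the aluminium stop bar of the parts bay, at table level. +x is the way to push: from the bay's open mouth, which faces the robot, to the stop, y along the stop, z up. The bay: stop 254 mm long and 18 mm high, two side walls 12 mm thick and 14 mm high which run 72 mm from the stop towards the mouth (to x = -72 mm), 230 mm clear between them; floor painted yellow, level with the table
- rule_grip (a point): grip point on the straightedge: an aluminium bar 200 mm long (this point's y axis), 20 mm thick (x axis) and 22 mm high, 0.15 kg, with a red handle on top of its middle, 60 mm long (y), 12 mm thick (x), from 22 to 60 mm above the bar's underside; this point is in the handle's middle, 44 mm above the bar's underside, z up. It lies on the black mat at the start
- rule_mat: the straightedge's black rubber mat, fixed, 80 mm (x) by 250 mm (y), 3 mm thick; origin at the centre of its underside, on the table
- bottle_mat: the blue bottle mat, fixed, 100 mm (x) by 240 mm (y), 3 mm thick; origin at the centre of its underside, on the table
- block0_mid (a point): centre of a green terminal block, 20 x 24 x 14 mm high (x, y, z), 18 g; three to five of the six are present
- block1_mid (a point): centre of a green terminal block, 20 x 24 x 14 mm high (x, y, z), 18 g; three to five of the six are present
- block2_mid (a point): centre of a green terminal block, 20 x 24 x 14 mm high (x, y, z), 18 g; three to five of the six are present
- block3_mid (a point): centre of a green terminal block, 20 x 24 x 14 mm high (x, y, z), 18 g; three to five of the six are present
- block4_mid (a point): centre of a green terminal block, 20 x 24 x 14 mm high (x, y, z), 18 g; three to five of the six are present
- block5_mid (a point): centre of a green terminal block, 20 x 24 x 14 mm high (x, y, z), 18 g; three to five of the six are present
- bottle0_mid (a point): centre (half-way up) of a square bottle (white, red cap): body 40 x 40 x 80 mm, then a round cap 26 mm across up to 102 mm; z axis from base to cap, this point 51 mm above the base, 140 g; lies toppled on its side at the start, its cap roughly towards the robot; one or two of the three are present
- bottle1_mid (a point): centre (half-way up) of a square bottle (amber, black cap): body 40 x 40 x 80 mm, then a round cap 26 mm across up to 102 mm; z axis from base to cap, this point 51 mm above the base, 140 g; lies toppled on its side at the start, its cap roughly towards the robot; one or two of the three are present
- bottle2_mid (a point): centre (half-way up) of a square bottle (yellow, white cap): body 40 x 40 x 80 mm, then a round cap 26 mm across up to 102 mm; z axis from base to cap, this point 51 mm above the base, 140 g; lies toppled on its side at the start, its cap roughly towards the robot; one or two of the three are present
- tape: roll of black tape, 60 mm across, 18 mm high; a bystander, loose, not to be disturbed; origin at its underside
- screwdriver: yellow screwdriver, 170 mm long; a bystander, loose, not to be disturbed; origin at its underside
- cup: blue cup, 72 mm across, 85 mm high; a bystander, loose, not to be disturbed; origin at its underside
- spool: steel solder spool, 50 mm across, 42 mm high; a bystander, loose, not to be disturbed; origin at its underside
- eraser: orange eraser, 45 x 22 x 12 mm; a bystander, loose, not to be disturbed; origin at its underside
Things that resemble listed ones, but are neither listed nor needed, are in the scene too. Leave any purple or turquoise look-alike of the part that bears bottle0_mid alone.

How it is judged:
By the outcome, as a careful person would: the job done as asked, in the order asked, and still so for the second after the job is handed in, with the robot touching nothing.
Of block0, block1, block2, block3, block4, block5 only 3 to 5 are there at a start; the rules pass over those that are not, and their reading is None.
Of bottle0, bottle1, bottle2 only 1 to 2 are there at a start; the rules pass over those that are not, and their reading is None.
At some moment in a run one of block0, block1, block2, block3, block4, block5 may be knocked a few centimetres aside while the robot is not near it.
Once in a run the grip may slacken for a moment while it holds something.
It also fails if it takes over 210 s, if anything falls off the work surface, if the arm or the gripper's body presses on something with over 40 N, if the wrist force passes 120 N, or if a joint passes its speed limit or range.

## Robot

A 6-joint arm with a two-finger parallel gripper is mounted at the origin on the work surface. World frame = base frame: x ahead of the robot, y to its left, z up, the work surface at z = 0. Lengths are in m, angles in rad, forces in N, time in s.
With the tool pointing down it reaches from about 0.375 to 0.975 m from the base axis. Payload 3.8 kg.
Tool frame: the origin (TCP) lies midway between the tips of the shut fingers; the grasp point (between the pads) lies 19 mm behind it; z points along the fingers, y is the line along which they close (so a half turn about z gives the same grasp; the last joint's range is limited). The gripper opens to 88 mm and grips with 3 to 60 N. Pads are 18 mm wide; open, the fingers measure 123 mm over their backs; the gripper's body (75 mm by 187 mm) begins 45 mm behind the grasp point.
Start: joints at [-1.171, 0.264, 1.604, -0, 1.274, -0.037], TCP at [0.286, -0.612, 0.239] pointing down, gripper open.
Joint ranges: [-2.63, 2.63], [-0.94, 2.18], [0.31, 2.57], [-1.31, 4.45], [0, 2.66], [-2.55, 2.55]. Speed limits (rad/s): [2.57, 2.57, 3.14, 3.14, 3.14, 3.14].

## Interface

Orientations are given as a rotation vector (axis times angle).
In Python, from cell import manip, inverse_kinematics, cams, order gives the robot as it stands. Calls block until the motion is done:
- manip.move_pose(position, orientation): joint-space move of the TCP to a pose.
- manip.move_linear(position, rate=0.15, rot=None): straight line of the TCP; rot=None keeps the orientation; rate is the mean speed in m/s.
- manip.set_joints(angles): joint-space move.
- manip.set_gripper(opening, force=None): finger opening in m; force is the grip in N (None keeps the last); returns when the fingers have stopped.
- manip.dwell(seconds).
- inverse_kinematics(position, orientation): joint angles nearest the present ones, or None.
- manip.state(): the state.
- cams.capture(name): name is "scene" or "top" or "wrist"; returns a dict with "image" (420x560x3 uint8, blue, green, red), "z_map" (420x560 float32, m along the optical axis (not along the pixel's ray), 0 where there is no reading), "intrinsics" (3x3 intrinsics, pixels), "k1" (the pictures are not rectified: a ray, as slopes to the right and down, at radius r is drawn at 1 + k1 r^2 times it, then the intrinsics apply), "position" and "orientation" of the camera in the world; the wrist camera has in their place "T_tool_cam" (4x4, takes a point from camera to tool coordinates, whose origin is the TCP and whose axes are the flange's). Camera axes: x right, y down, z forward; pixel columns grow to the right and rows downward; lengths in m; the calibration is good to about 2 mm. A picture is of the moment at which its call begins: read the wrist's pose just before it.
A pose or a line that the arm cannot do raises manip.IKError and nothing moves.
- order.close_job(): hands the job in; it is judged then, once.
The state is a dict: "clock": time; "joint_pos": joint angles; "joint_velocities": joint speeds; "tau": joint torques, N m; "tool_pos": TCP position; "tcp_rot": TCP orientation; "contact_force": force on the tool from outside, world axes, zero at the start; "moment": the same for the moment, N m; "gripper_width": finger opening in m; "grasp_force": force on a finger pad.
Only numpy, scipy, OpenCV 4.12 (cv2) and the standard library are available. Lean on these libraries where they do the work, as an engineer would, in place of code of your own. Each camera call takes 0.05 s, during which the arm holds its last target. There are 200 camera calls.

## Working session

There is one attempt and no reset: what is moved stays moved. The work goes in short steps, each a Python script; the robot and the scene stay as the last script left them, time stands still between calls to the robot, and variables do not carry over. Pictures are saved under pics/ and viewed, at most 14 in all, crops included, and the job is handed in when it is done.

```bash
ls; mkdir -p pics; cat > h.py <<'E'
import numpy as np, cv2
from scipy.spatial.transform import Rotation as R
from cell import manip, inverse_kinematics, cams, order
def campose(c, st=None):
    if 'T_tool_cam' in c:
        T=np.eye(4);T[:3,:3]=R.from_rotvec(st['tcp_rot']).as_matrix();T[:3,3]=st['tool_pos']
        T=T@c['T_tool_cam'];return T[:3,:3],T[:3,3]
    o=np.array(c['orientation']); 
    M=o if o.shape==(3,3) else (R.from_rotvec(o).as_matrix() if o.size==3 else R.from_quat(o).as_matrix())
    return M,np.array(c['position'])
def cloud(c,st=None):
    "world xyz of each pixel"
    h,w=c['z_map'].shape;u,v=np.meshgrid(np.arange(w),np.arange(h))
    K=c['intrinsics'];k=c['k1']
    xd=(u-K[0,2])/K[0,0];yd=(v-K[1,2])/K[1,1];x,y=xd.copy(),yd.copy()
    for _ in range(20):
        f=1+k*(x*x+y*y);x,y=xd/f,yd/f
    z=c['z_map'];M,p=campose(c,st)
    P=np.stack([x*z,y*z,z],-1)@M.T+p;P[z==0]=np.nan
    return P
def cap(name,save=None):
    st=manip.state();c=cams.capture(name);
    if save: cv2.imwrite(f'pics/{save}.png',c['image'])
    return c['image'],cloud(c,st)
def down(yaw): # tool z down, tool y (closing) at angle yaw+90deg; tool x at yaw
    return (R.from_euler('z',yaw)*R.from_euler('x',np.pi)).as_rotvec()
E
python3 - <<'E'
from h import *
for n in('scene','top'):
    im,P=cap(n,n);np.savez(f'pics/{n}.npz',im=im,P=P)
    c=cams.capture(n);print(n,c['position'],c['orientation'],c['intrinsics'],c['k1'],np.nanmedian(P[...,2]))
print(manip.state())
E
```

```text
pics
scene [1.40171736 0.27187978 0.72224721] [-1.4327338  -1.86939835  1.02271432] [[398.69235951   0.         277.9760107 ]
 [  0.         398.69235951 209.62253794]
 [  0.           0.           1.        ]] -0.046034622891576345 0.0004470442964628063
top [0.41506067 0.02229677 1.73114498] [-2.20046346  2.16832591 -0.0717183 ] [[546.53183686   0.         280.97536682]
 [  0.         546.53183686 217.25056596]
 [  0.           0.           1.        ]] 0.07353916114386626 -0.0015772648003919976
{'clock': 0.2, 'joint_pos': array([-1.17089355e+00,  2.64479186e-01,  1.60483654e+00,  2.95027575e-06,
        1.27370827e+00, -3.68736329e-02]), 'joint_velocities': array([ 0.00061703, -0.00187214, -0.00397877,  0.00092185, -0.00042948,
        0.00035987]), 'tau': array([ 5.04149375e-04, -5.02169609e+01, -3.56979024e+01,  7.29094679e-02,
        2.57505197e-02, -1.33738640e-04]), 'tool_pos': array([ 0.2853828 , -0.61121812,  0.23786292]), 'tcp_rot': array([-3.06559869e+00, -6.80339673e-01,  4.01332826e-04]), 'contact_force': array([ 0.30122671,  0.160154  , -0.96573358]), 'moment': array([-0.01922993, -0.06456207,  0.00448808]), 'grasp_force': 0.0, 'gripper_width': 0.08817248045749114}
```

View pics/top.png

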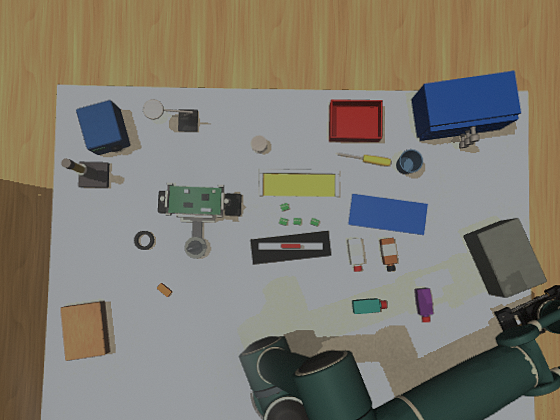

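View pics/scene.png

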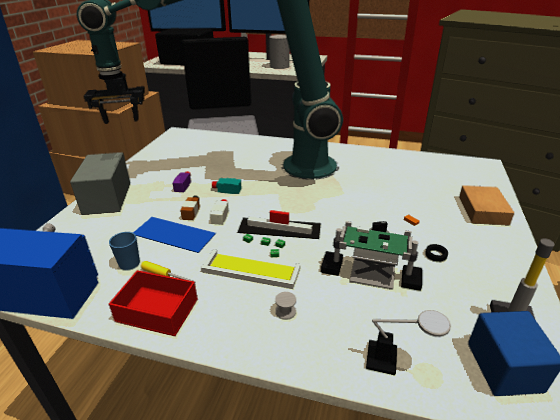

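The top picture shows:
- **Bottles to stand up:** white with red cap (356,252) and amber with black cap (389,252). They could be confused with turquoise (366,306) and purple (424,304), which I leave alone.
- **Blocks:** four green, at (285,207), (284,222), (297,221), (314,222). The green board at (195,200) is not a block.
- **Straightedge:** (290,246), on the black mat.
- **Bay:** (299,185).
- **Blue mat:** (388,214). The blue boxes are look-alikes.
- **Knob:** (196,245).

Next I measure these and look from near.

```bash
cat >> h.py <<'E'
def rect(P,mask,zlo,zhi):
    "min-area rectangle (centre, long-axis yaw, long, short, z median) of the masked points"
    m=mask&(P[...,2]>zlo)&(P[...,2]<zhi)
    q=P[m];
    if len(q)<8: return None
    (c,(w,h),a)=cv2.minAreaRect((q[:,:2]*1000).astype(np.float32))
    a=np.deg2rad(a); 
    if h>w: w,h,a=h,w,a+np.pi/2
    a=(a+np.pi/2)%np.pi-np.pi/2
    return np.round([c[0]/1000,c[1]/1000,a,w/1000,h/1000,np.median(q[:,2])],4)
def hsv(im,h0,h1,s,v,smax=256,vmax=256):
    H=cv2.cvtColor(im,cv2.COLOR_BGR2HSV);h=H[...,0]
    hm=(h>=h0)&(h<=h1) if h0<=h1 else (h>=h0)|(h<=h1)
    return hm&(H[...,1]>=s)&(H[...,2]>=v)&(H[...,1]<smax)&(H[...,2]<vmax)
def box(im,u0,v0,u1,v1):
    m=np.zeros(im.shape[:2],bool);m[v0:v1,u0:u1]=1;return m
E
python3 - <<'E'
from h import *
d=np.load('pics/top.npz');im,P=d['im'],d['P']
B=lambda *a:box(im,*a)
for n,m,lo,hi in [('yellow',hsv(im,22,35,120,80)&B(255,165,345,205),-.02,.05),
 ('bluemat',hsv(im,100,125,120,60)&B(335,185,440,245),-.02,.05),
 ('blackmat',(im.max(2)<60)&B(240,225,340,270),-.02,.05),
 ('rulehandle',hsv(im,170,8,120,80)&B(240,225,340,270),.03,.1),
 ('rulebar',B(240,225,340,270),.015,.1),
 ('white',B(340,230,372,280),.015,.1),('amber',B(375,230,405,280),.015,.1),
 ('board',hsv(im,40,80,60,30)&B(155,175,240,230),.05,.2),('knob',B(180,230,215,262),.055,.09),
 ('stand',B(150,175,250,262),.02,.2)]:
    print(n,rect(P,m,lo,hi))
g=hsv(im,40,85,80,40)&B(240,195,345,240)
n,l,s,c=cv2.connectedComponentsWithStats(g.astype(np.uint8))
for i in range(1,n):
    if s[i,4]>10: print('block',c[i],s[i,4],np.nanmedian(P[l==i],0))
E
```

```text
yellow [ 6.4090e-01 -2.6200e-02 -1.5645e+00  2.2370e-01  6.9100e-02  1.0000e-04]
bluemat [ 0.5511 -0.3084  1.4487  0.2401  0.0987  0.0023]
blackmat [ 0.4413 -0.002  -1.4438  0.2463  0.0775  0.0023]
rulehandle [ 4.4480e-01  3.0000e-04 -1.5583e+00  5.5000e-02  9.4000e-03  6.3500e-02]
rulebar [ 4.4360e-01  3.0000e-04 -1.2435e+00  1.9260e-01  7.9400e-02  2.5400e-02]
white [ 0.4207 -0.2054  0.1274  0.1014  0.0416  0.0382]
amber [ 0.4228 -0.3056  0.1311  0.1014  0.0416  0.0377]
board [0.5758 0.2869 1.5554 0.1554 0.078  0.1098]
knob [ 0.436   0.295  -1.1823  0.0411  0.0141  0.0684]
stand [0.5189 0.2963 1.4    0.26   0.2305 0.1076]
block [284.56 207.8 ] 25 [0.56370472 0.01717285 0.01411101]
block [296.45454545 218.63636364] 11 [ 0.52940601 -0.01804909  0.01560741]
block [314.39393939 221.90909091] 33 [ 0.52048285 -0.07458337  0.01501777]
block [282.45454545 222.27272727] 22 [0.51890487 0.02429052 0.01460271]
block [297.         222.14285714] 21 [ 0.51996377 -0.02132293  0.01363159]
```

```bash
python3 - <<'E'
from h import *
manip.move_pose([.42,-.25,.36],down(0.03)); print(manip.state()['joint_pos'])
im,P=cap('wrist','w1');np.savez('pics/w1.npz',im=im,P=P)
manip.move_pose([.50,-.02,.38],down(0.03)); print(manip.state()['joint_pos'])
im,P=cap('wrist','w2');np.savez('pics/w2.npz',im=im,P=P)
print(manip.state()['clock'])
a=cv2.imread('pics/w1.png');b=cv2.imread('pics/w2.png')
cv2.imwrite('pics/w12.png',cv2.resize(np.hstack([a,b]),(800,300)))
E
```

```text
[-5.88694866e-01 -1.46506622e-01  1.81814051e+00 -3.15795317e-04
  1.47034284e+00  9.52524874e-01]
[-9.09819600e-02 -1.26929015e-01  1.76551586e+00 -8.45556226e-04
  1.50362467e+00  1.45034432e+00]
2.7667
```

View pics/w12.png

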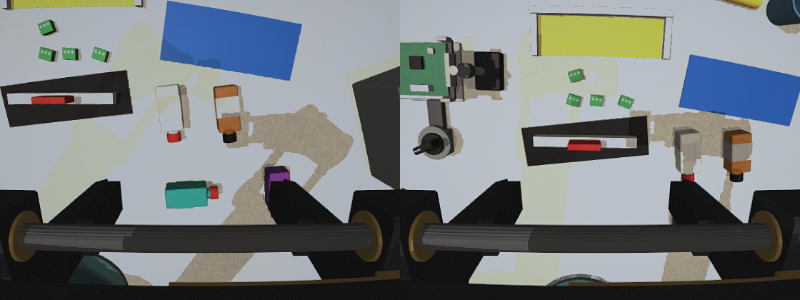

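Left half (w1): white bottle with red cap (170,110) and amber with black cap (229,112) are the right ones. Turquoise (188,195) and purple (277,185) are look-alikes. Right half (w2): four blocks (575,75), (573,100), (597,100), (626,101), rule (585,143), bay (602,35). Next: refine positions and check the IK.

```bash
cat >> h.py <<'E'
def tilt(beta,toward,flip):
    "tool z tilted beta from down toward horizontal direction 'toward'; y horizontal; flip rolls 180"
    h=np.array([np.cos(toward),np.sin(toward),0]);z=np.sin(beta)*h-np.cos(beta)*np.array([0,0,1.])
    y=np.cross([0,0,1.],h)*(-1 if flip else 1);x=np.cross(y,z)
    return R.from_matrix(np.stack([x,y,z],1))
def tcp(g,rot): return np.array(g)+.019*rot.as_matrix()[:,2]
E
python3 - <<'E'
from h import *
for f in('w1','w2'):
    d=np.load(f'pics/{f}.npz');im,P=d['im'],d['P']
    near=lambda x,y,r:(np.hypot(P[...,0]-x,P[...,1]-y)<r)
    print(f,'white',rect(P,near(.42,-.205,.06),.018,.1),'amber',rect(P,near(.423,-.3056,.06),.018,.1))
    print('bar',rect(P,near(.444,0,.12)&(abs(P[...,0]-.445)<.03),.019,.029),'handle',rect(P,near(.444,0,.12)&(abs(P[...,0]-.445)<.04),.055,.08))
    print('yellow',rect(P,hsv(im,22,35,120,80)&near(.64,-.03,.13),-.02,.05),'walls',rect(P,near(.64,-.026,.15)&(P[...,0]>.603),.010,.03), 'bmat',rect(P,hsv(im,100,125,120,60)&near(.551,-.308,.15),-.02,.05))
    print('blackmat',rect(P,(im.max(2)<60)&near(.441,0,.14),-.005,.01))
yaw=.129
for flip0 in(0,1):
  r=tilt(np.pi/4,yaw,flip0);j=inverse_kinematics(tcp([.412,-.206,.022],r),r.as_rotvec());print('pick',flip0,j)
  for w in np.deg2rad(np.arange(-180,180,45)):
    # final: tool tilted back version, i.e. toward yaw+pi with flip toggled, then yawed by w
    r2=R.from_euler('z',w)*tilt(np.pi/4,yaw+np.pi,not flip0)
    j=inverse_kinematics(tcp([.55,-.3,.066],r2),r2.as_rotvec());print(round(np.degrees(w)),None if j is None else np.round(j,2))
E
```

```text
w1 white [ 0.4198 -0.2076  0.138   0.1014  0.041   0.0392] amber [ 0.4219 -0.3097  0.1647  0.1018  0.0404  0.0392]
bar [ 0.4439 -0.0041 -1.5555  0.2     0.0203  0.0242] handle [ 0.4439 -0.0048 -1.561   0.0609  0.0122  0.0619]
yellow [ 6.0900e-01 -2.7600e-02  1.5517e+00  2.2770e-01  1.4800e-02 -3.0000e-04] walls [ 0.6074 -0.0282  1.5548  0.2547  0.0127  0.013 ] bmat [ 0.5494 -0.311   1.4454  0.2411  0.1001  0.0024]
blackmat [ 0.4899  0.0018 -1.4515  0.2508  0.1807  0.0023]
w2 white [ 0.4201 -0.2069  0.1363  0.1028  0.0405  0.0393] amber [ 0.4219 -0.3089  0.1451  0.102   0.0422  0.0393]
bar [ 0.4437 -0.0037 -1.5576  0.2002  0.0208  0.0243] handle [ 0.4438 -0.0042 -1.5566  0.0589  0.0126  0.0621]
yellow [ 0.6385 -0.0277 -1.5684  0.2283  0.0699 -0.    ] walls [ 0.6451 -0.0278 -1.569   0.255   0.0837  0.0165] bmat [ 0.5492 -0.3099  1.4466  0.2412  0.0999  0.0027]
blackmat [ 0.4876  0.0017 -1.4444  0.2482  0.1762  0.0024]
pick 0 None
-180 [-0.85  0.25  2.26  1.4   0.64 -0.59]
-135 [-0.9   0.49  1.89  0.84  1.17 -0.75]
-90 [-0.77  0.71  1.52  0.46  1.58 -1.05]
-45 [-0.57  0.82  1.32  0.06  1.78 -1.5 ]
0 [-0.37  0.77  1.41 -0.34  1.68 -1.97]
45 [-0.21  0.59  1.73 -0.72  1.31 -2.33]
90 [-0.19  0.34  2.12 -1.19  0.81 -2.54]
135 [-0.47  0.16  2.38  3.81  0.21 -2.1 ]
pick 1 None
-180 [-0.85  0.25  2.26  1.4   0.64  2.55]
-135 [-0.9   0.49  1.89  0.84  1.17  2.39]
-90 [-0.77  0.71  1.52  0.46  1.58  2.09]
-45 [-0.57  0.82  1.32  0.06  1.78  1.64]
0 [-0.37  0.77  1.41 -0.34  1.68  1.17]
45 [-0.21  0.59  1.73 -0.72  1.31  0.82]
90 [-0.19  0.34  2.12 -1.19  0.81  0.6 ]
135 [-0.47  0.16  2.38  3.81  0.21  1.04]
```

```bash
python3 - <<'E'
from h import *
for nm,g,yaw,dst in [('white',[.411,-.2085],.137,(.558,-.235)),('amber',[.413,-.3105],.145,(.54,-.385))]:
 for b in (0,10,15,20,25,30,35,40):
  B=np.deg2rad(b);o=[]
  for fl in(0,1):
   r=tilt(B,yaw,fl);j=inverse_kinematics(tcp(g+[.022],r),r.as_rotvec());o.append(None if j is None else np.round(j,2))
   j2=inverse_kinematics(tcp(g+[.15],r),r.as_rotvec());o.append(j2 is not None)
  for w in np.deg2rad(np.arange(-180,180,30)):
    r2=R.from_euler('z',w)*tilt(np.pi/2-B,yaw+np.pi,1)
    j=inverse_kinematics(tcp(list(dst)+[.066],r2),r2.as_rotvec())
    if j is not None:o.append(round(np.degrees(w)))
  print(nm,b,*o)
E
```

```text
white 0 [-0.52  0.15  2.24 -0.    0.75 -2.23] True [-0.52  0.15  2.24 -0.    0.75  0.91] True -180 -150 -120 -90 -60 -30 0 30 60 120 150
white 10 [-0.61  0.08  2.34  0.21  0.61 -2.48] True [-0.61  0.08  2.34  0.21  0.61  0.66] True -180 -150 -120 -90 -60 -30 0 30 60 120 150
white 15 None True [-0.65  0.05  2.38  0.36  0.55  0.49] True -180 -150 -120 -90 -60 -30 0 30 60 120 150
white 20 None False [-0.7   0.04  2.42  0.55  0.51  0.27] True -180 -150 -120 -90 -60 -30 0 30 60 120 150
white 25 None False [-0.76  0.03  2.46  0.77  0.49  0.02] True -180 -150 -120 -90 -60 -30 0 30 60 120 150
white 30 None False [-0.81  0.03  2.5   1.    0.51 -0.25] True -180 -150 -120 -90 -60 -30 0 30 60 120 150
white 35 None False [-0.87  0.04  2.53  1.21  0.55 -0.5 ] True -180 -150 -120 -90 -60 -30 0 30 60 90 120 150
white 40 [-0.93  0.07  2.56  1.38  0.61  2.42] False [-0.93  0.07  2.56  1.38  0.61 -0.72] True -180 -150 -120 -90 -60 -30 0 30 60 90 150
amber 0 [-0.69  0.24  2.13 -0.    0.77 -2.41] True [-0.69  0.24  2.13 -0.    0.77  0.73] True -180 -150 -120 -90 -60 -30 0 30 90 120 150
amber 10 None False [-0.78  0.19  2.21  0.23  0.65  0.47] True -180 -150 -120 -90 -60 -30 0 30 60 90 120 150
amber 15 None False [-0.83  0.17  2.25  0.38  0.61  0.3 ] True -180 -150 -120 -90 -60 -30 0 30 60 120 150
amber 20 None False [-0.88  0.16  2.28  0.56  0.59  0.1 ] True -180 -150 -120 -90 -60 -30 0 30 60 120 150
amber 25 None False [-0.93  0.16  2.31  0.74  0.58 -0.11] True -180 -150 -120 -90 -60 -30 0 30 60 120 150
amber 30 None False [-0.98  0.16  2.34  0.92  0.6  -0.33] True -180 -150 -120 -90 -60 -30 0 30 60 120 150
amber 35 None False [-1.03  0.18  2.37  1.09  0.64 -0.53] True -180 -150 -120 -90 -60 -30 0 30 60 120 150
amber 40 [-1.08  0.21  2.39  1.23  0.7   2.44] False [-1.08  0.21  2.39  1.23  0.7  -0.7 ] True -180 -150 -120 -90 -60 -30 0 30 60 120 150
```

```bash
cat > bottle.py <<'E'
from h import *
def best(pos,rots):
    q=manip.state()['joint_pos'];o=[]
    for w,r in rots:
        j=inverse_kinematics(pos(r),r.as_rotvec())
        if j is not None:o.append((np.abs(j-q).max(),w))
    return sorted(o)
def upright(mid,yaw,dst,beta=np.pi/6,ws=None):
    h=np.array([np.cos(yaw),np.sin(yaw),0]);rp=tilt(beta,yaw,1);zt=rp.as_matrix()[:,2]
    g=np.array([*mid,.022])-.009*h;p=tcp(g,rp)
    manip.set_gripper(.075,25)
    manip.move_pose(p-.10*zt,rp.as_rotvec());manip.move_linear(p)
    manip.set_gripper(0.0,25);print('width',manip.state()['gripper_width'])
    manip.move_linear(p+[0,0,.15])
    rot=R.from_rotvec(np.cross(h,[0,0,-1.])*np.pi/2)*rp
    d=np.array([*dst,.063])
    W=ws if ws is not None else np.deg2rad(np.arange(-180,180,10))
    b=best(lambda r:tcp(d+[0,0,.09],r),[(w,R.from_euler('z',w)*rot) for w in W])
    print([(round(x,2),round(np.degrees(w))) for x,w in b[:6]])
    r=R.from_euler('z',b[0][1])*rot;print('toolz',r.as_matrix()[:,2].round(2))
    manip.move_pose(tcp(d+[0,0,.09],r),r.as_rotvec());print('width',manip.state()['gripper_width'],'q',manip.state()['joint_pos'].round(2))
    return d,r
def setdown(d,r):
    manip.move_linear(tcp(d+[0,0,.012],r),rate=.1)
    f0=manip.state()['contact_force'][2];z=.012
    while z>-.003:
        z-=.001;manip.move_linear(tcp(d+[0,0,z],r),rate=.03)
        if manip.state()['contact_force'][2]-f0>1.5:break
    print('down z',z,manip.state()['contact_force']-[0,0,f0],'width',manip.state()['gripper_width'])
    manip.set_gripper(.056);manip.move_linear(tcp(d+[0,0,max(z,0)],r)-.12*r.as_matrix()[:,2]);
    print(manip.state()['clock'])
E
python3 - <<'E'
from bottle import *
d,r=upright((.4200,-.2072),.137,(.5588,-.2356))
im,P=cap('scene','s1')
np.savez('pics/grab.npz',d=d,r=r.as_rotvec())
c=cv2.imread('pics/s1.png');cv2.imwrite('pics/s1c.png',c[80:300,120:380])
E
```

```text
width 0.03996388235676035
[(np.float64(1.15), 10), (np.float64(1.18), 20), (np.float64(1.21), 0), (np.float64(1.27), -10), (np.float64(1.27), 30), (np.float64(1.3), -20)]
toolz [-0.82 -0.27 -0.5 ]
width 0.03996228327143249 q [-0.21  0.78  1.36 -0.48  1.95  1.1 ]
```

View pics/s1c.png

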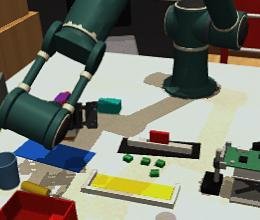

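The gripper holds the white bottle upright over the mat, but the arm comes in from the far side, near the cup. I'll swing it round so it comes from the open right side before setting down.

```bash
python3 - <<'E'
from bottle import *
g=np.load('pics/grab.npz');d=g['d'];r=R.from_rotvec(g['r'])
r=R.from_euler('z',np.deg2rad(-110))*r
for q in [R.from_euler('z',np.deg2rad(55))*r, r]:
    manip.move_pose(tcp(d+[0,0,.10],q),q.as_rotvec())
print(manip.state()['joint_pos'].round(2),manip.state()['gripper_width'],r.as_matrix()[:,2])
setdown(d,r)
z=r.as_matrix()[:,2]
manip.move_linear(manip.state()['tool_pos']+[0,0,.1])
manip.move_pose([.45,-.31,.36],down(0.145))
im,P=cap('wrist','w3');np.savez('pics/w3.npz',im=im,P=P)
near=lambda x,y,r:(np.hypot(P[...,0]-x,P[...,1]-y)<r)
print('white top',rect(P,near(.5588,-.2356,.06),.07,.2),'amber',rect(P,near(.4215,-.309,.065),.018,.1),manip.state()['clock'])
E
```

```text
[-0.78  0.63  1.59  0.7   1.74  2.2 ] 0.03973256157737241 [ 0.03249684  0.86541548 -0.5       ]
down z -3.469446951953614e-18 [-0.01031014  0.4486158   5.88164987] width 0.03942387483217358
15.0333
white top [ 0.5582 -0.2343 -0.0349  0.0408  0.0403  0.0828] amber [ 0.4224 -0.3091  0.1501  0.1024  0.0391  0.0392] 17.2167
```

View pics/w3.png

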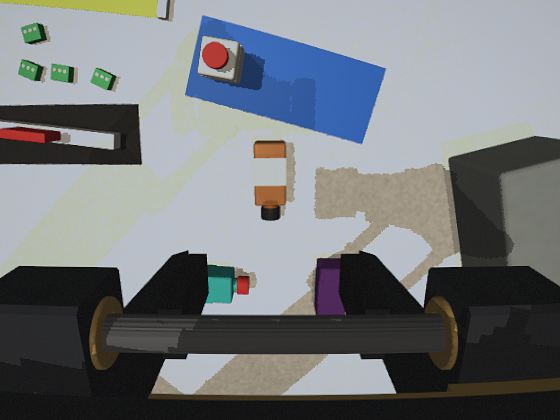

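White stands on the mat (219,57); amber lies at (270,180). Amber next.

```bash
python3 - <<'E'
from bottle import *
t=np.load('pics/top.npz')['P'];m=box(t,455,210,545,300)&(t[...,2]>.03)&(t[...,2]<.3);q=t[m];print('greybox',q.min(0),q.max(0),rect(t,m,.03,.3))
# corner nearest
i=np.argmin(np.hypot(q[:,0]-.5,q[:,1]+.45));print(q[i])
d,r=upright((.4222,-.3091),.148,(.5402,-.3844),ws=[0.])
for w in (-55,-115):
    qq=R.from_euler('z',np.deg2rad(w))*r
    manip.move_pose(tcp(d+[0,0,.10],qq),qq.as_rotvec())
np.savez('pics/grab.npz',d=d,r=qq.as_rotvec());print(manip.state()['joint_pos'].round(2),manip.state()['gripper_width'],qq.as_matrix()[:,2])
E
```

```text
greybox [ 0.30416294 -0.72938404  0.03001089] [ 0.5350227  -0.53725599  0.27794942] [ 0.4194 -0.638   0.3979  0.2041  0.1385  0.1279]
[ 0.48451142 -0.53725599  0.08012414]
width 0.040048550237911505
[(np.float64(1.18), 0)]
toolz [-0.86 -0.13 -0.5 ]
width 0.039473617121355775 q [-0.43  0.86  1.21 -0.54  1.98  1.02]
[-0.98  0.7   1.47  0.74  1.75  2.27] 0.0400763025264915 [ 0.24625759  0.83027537 -0.5       ]
```

```bash
python3 - <<'E'
from bottle import *
t=np.load('pics/top.npz')['P'];m=box(t,390,140,430,180);print('cup',rect(t,m,.06,.2))
d=np.array([.5402,-.3844]);c=rect(t,m,.06,.2)[:2]-d;b=np.array([-.054,-.151])
for w in range(-180,0,10):
    a=np.deg2rad(180+8.5+w);bk=-np.array([np.cos(a),np.sin(a)]);l=np.array([-bk[1],bk[0]])
    print(w,'cup back %.3f lat %.3f box back %.3f lat %.3f'%(c@bk,c@l,b@bk,b@l))
E
```

```text
cup [ 0.7069 -0.3613  0.0056  0.0714  0.0701  0.0806]
-180 cup back -0.168 lat 0.002 box back 0.076 lat 0.141
-170 cup back -0.165 lat 0.031 box back 0.099 lat 0.126
-160 cup back -0.158 lat 0.059 box back 0.120 lat 0.107
-150 cup back -0.145 lat 0.086 box back 0.136 lat 0.085
-140 cup back -0.128 lat 0.110 box back 0.149 lat 0.060
-130 cup back -0.107 lat 0.130 box back 0.157 lat 0.033
-120 cup back -0.083 lat 0.147 box back 0.160 lat 0.005
-110 cup back -0.056 lat 0.159 box back 0.159 lat -0.023
-100 cup back -0.027 lat 0.166 box back 0.152 lat -0.050
-90 cup back 0.002 lat 0.168 box back 0.141 lat -0.076
-80 cup back 0.031 lat 0.165 box back 0.126 lat -0.099
-70 cup back 0.059 lat 0.158 box back 0.107 lat -0.120
-60 cup back 0.086 lat 0.145 box back 0.085 lat -0.136
-50 cup back 0.110 lat 0.128 box back 0.060 lat -0.149
-40 cup back 0.130 lat 0.107 box back 0.033 lat -0.157
-30 cup back 0.147 lat 0.083 box back 0.005 lat -0.160
-20 cup back 0.159 lat 0.056 box back -0.023 lat -0.159
-10 cup back 0.166 lat 0.027 box back -0.050 lat -0.152
```

```bash
python3 - <<'E'
from bottle import *
g=np.load('pics/grab.npz');d=g['d'];r=R.from_euler('z',np.deg2rad(50))*R.from_rotvec(g['r'])
manip.move_pose(tcp(d+[0,0,.10],r),r.as_rotvec())
print(manip.state()['joint_pos'].round(2),manip.state()['gripper_width'],r.as_matrix()[:,2])
setdown(d,r)
manip.move_linear(manip.state()['tool_pos']+[0,0,.1])
manip.move_pose([.48,-.1,.36],down(0.03))
im,P=cap('wrist','w4');np.savez('pics/w4.npz',im=im,P=P)
near=lambda x,y,r:(np.hypot(P[...,0]-x,P[...,1]-y)<r)
print('white',rect(P,near(.5588,-.2356,.06),.07,.2),'amber',rect(P,near(.5402,-.3844,.06),.07,.2))
print('bar',rect(P,near(.444,0,.12)&(abs(P[...,0]-.445)<.03),.019,.029),'handle',rect(P,near(.444,0,.12)&(abs(P[...,0]-.445)<.04),.055,.08))
print('wall',rect(P,near(.64,-.026,.15)&(P[...,0]>.603),.010,.03),manip.state()['clock'])
E
```

```text
[-0.75  0.94  1.06  0.24  2.17  1.83] 0.039742469289460146 [-0.47773651  0.72233499 -0.5       ]
down z -3.469446951953614e-18 [0.80040751 0.49898224 4.45434072] width 0.03976842768195561
29.7417
white [ 0.5581 -0.234   1.5094  0.0407  0.0403  0.0831] amber [ 0.5383 -0.3823 -0.993   0.0413  0.0402  0.083 ]
bar [ 0.4439 -0.0038 -1.559   0.1994  0.0207  0.0243] handle [ 0.4438 -0.0035 -1.5535  0.0608  0.0124  0.062 ]
wall [ 0.6383 -0.0278 -1.561   0.2547  0.0715  0.0132] 32.15
```

View pics/w4.png

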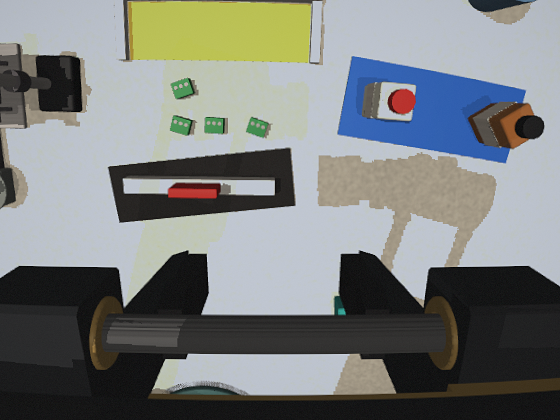

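Both bottles are upright on the mat (white (400,100), amber (520,125)), and the blocks are at (182,88), (180,125), (214,125), (258,127). Next: pick up the straightedge and push.

```bash
cat > push.py <<'E'
from h import *
gx,gy,gyaw=.4438,-.0037,.014
o=lambda y:down(y+np.pi/2)
manip.set_gripper(.05,40)
manip.move_pose([gx,gy,.12],o(gyaw));manip.move_linear([gx,gy,.030]);manip.set_gripper(0,40)
print('w',manip.state()['gripper_width'])
manip.move_linear([gx,gy,.060]);
by=-.0278
f=manip.state()['contact_force'];print('lift',f)
manip.move_linear([.470,by,.060],rot=o(.003))
manip.move_linear([.480,by,.0325],rate=.08);manip.move_linear([.495,by,.0320],rate=.05)
f0=manip.state()['contact_force'];print(f0)
manip.move_linear([.525,by,.0288],rate=.05)
manip.move_linear([.60,by,.0288],rate=.05)
x=.60
while x<.640:
    x+=.003;manip.move_linear([x,by,.0288],rate=.04)
    df=manip.state()['contact_force']-f0
    print(round(x,3),df.round(1),manip.state()['gripper_width'].round(4))
    if df[0]<-9:break
print(manip.state()['clock'])
im,P=cap('scene','s2');cv2.imwrite('pics/s2c.png',cv2.resize(im[190:310,150:350],None,fx=3,fy=3))
E
python3 push.py
```

```text
w 0.011640932064926822
lift [ 0.44020068 -0.51865442 -1.26443522]
[-0.23530204  0.37288828 -1.98317855]Traceback (most recent call last):
  File "push.py", line 19, in <module>
    print(round(x,3),df.round(1),manip.state()['gripper_width'].round(4))
                                 ^^^^^^^^^^^^^^^^^^^^^^^^^^^^^^^^^^^^
AttributeError: 'float' object has no attribute 'round'
```

```bash
ls pics/s2c.png
```

```text
ls: cannot access 'pics/s2c.png': No such file or directory
```

```bash
cat > push2.py <<'E'
from h import *
by=-.0278;f0=np.array([-.2,.4,-2.]);x=manip.state()['tool_pos'][0]
while x<.640:
    x+=.003;manip.move_linear([x,by,.0288],rate=.04)
    df=manip.state()['contact_force']-f0
    print(round(x,3),df.round(1),round(manip.state()['gripper_width'],4))
    if df[0]<-9:break
print(manip.state()['clock'])
im,P=cap('scene','s2');cv2.imwrite('pics/s2c.png',cv2.resize(im[190:310,150:350],None,fx=3,fy=3))
E
python3 push2.py
```

```text
0.606 [ 0.8 -0.9 -0.5] 0.012
0.609 [-0.9 -0.2  0. ] 0.0117
0.612 [ 0.2  0.3 -0.4] 0.0117
0.615 [ 0.5  0.7 -0.2] 0.0113
0.618 [-0.2 -0.2  0.8] 0.0119
0.621 [ 0.5 -0.4  1.3] 0.0118
0.624 [ 1.  -0.6 -0.5] 0.0117
0.627 [-4.4 -1.5  2.9] 0.0118
0.63 [-10.8  -1.8   7.7] 0.0118
41.6917
```

View pics/s2c.png

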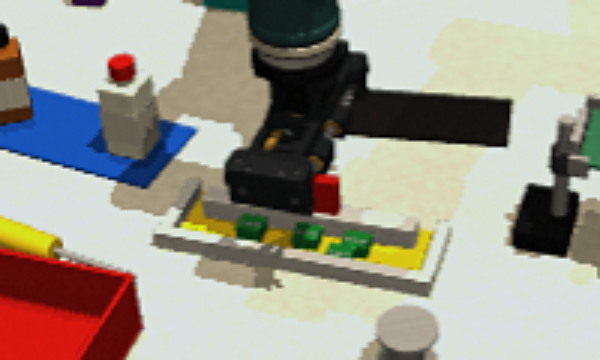

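All four blocks are inside the bay and pressed against the stop. I'll back off, lay the straightedge on its mat and check both.

```bash
cat > lay.py <<'E'
from h import *
def mat(f):
    d=np.load(f);im,P=d['im'],d['P']
    m=((im.max(2)<60)&(P[...,2]>-.004)&(P[...,2]<.01)).astype(np.uint8)
    n,l,s,c=cv2.connectedComponentsWithStats(m)
    k=[i for i in range(1,n) if np.nanmax(abs(np.nanmedian(P[l==i],0)[:2]-[.44,0]))<.03 and s[i,4]>50]
    return rect(P,np.isin(l,k),-.01,.02)
a=[mat(f'pics/{f}.npz') for f in('w2','w4','top')];print(a)
mc=(a[0]+a[1])/2;yaw=mc[2]+np.pi/2;print(mc,yaw)
o=lambda y:down(y+np.pi/2)
p=np.array(manip.state()['tool_pos'])
manip.move_linear(p-[.012,0,0],rate=.05);manip.move_linear(p+[-.015,0,.05])
manip.move_linear([mc[0],mc[1],.08],rot=o(yaw),rate=.12)
manip.move_linear([mc[0],mc[1],.036],rate=.08)
f0=manip.state()['contact_force'][2];z=.036
while z>.027:
    z-=.001;manip.move_linear([mc[0],mc[1],z],rate=.02)
    if manip.state()['contact_force'][2]-f0>2:break
print('z',z,manip.state()['contact_force'][2]-f0)
manip.set_gripper(.03);manip.move_linear([mc[0],mc[1],.12])
manip.move_pose([.50,-.02,.38],down(0.03))
im,P=cap('wrist','w5');np.savez('pics/w5.npz',im=im,P=P)
near=lambda x,y,r:(np.hypot(P[...,0]-x,P[...,1]-y)<r)
print('bar',rect(P,near(mc[0],mc[1],.12)&(abs(P[...,0]-mc[0])<.035),.019,.029),'handle',rect(P,near(mc[0],mc[1],.06),.055,.08))
g=hsv(im,40,85,80,40)&near(.62,-.026,.14)
n,l,s,c=cv2.connectedComponentsWithStats(g.astype(np.uint8))
for i in range(1,n):
    if s[i,4]>30: print('block',c[i],s[i,4],np.nanmin(P[l==i],0),np.nanmax(P[l==i],0))
print(manip.state()['clock'])
E
python3 lay.py
```

```text
[array([ 0.4396, -0.0044, -1.4436,  0.2482,  0.0795,  0.0024]), array([ 0.4396, -0.0039, -1.4458,  0.249 ,  0.0797,  0.0024]), array([ 0.4413, -0.002 , -1.4438,  0.2463,  0.0775,  0.0024])]
[ 0.4396  -0.00415 -1.4447   0.2486   0.0796   0.0024 ] 0.12609632679489646
z 0.029999999999999992 2.3555843857301637
bar [ 0.4394 -0.0044 -1.4452  0.2003  0.0208  0.0243] handle [ 0.4394 -0.0043 -1.4452  0.0599  0.0127  0.0621]
block [247.05300353  34.95936396] 566 [ 0.63387716  0.00068796 -0.00165553] [0.67392447 0.03371902 0.01777897]
block [278.48846154  43.50384615] 260 [ 0.63489113 -0.03543819 -0.0014538 ] [ 0.65606443 -0.01209619  0.01571652]
block [319.77419355  43.37634409] 279 [ 0.63663475 -0.08788389 -0.0013294 ] [ 0.65933311 -0.06360739  0.01636673]
49.2083
```

View pics/w5.png

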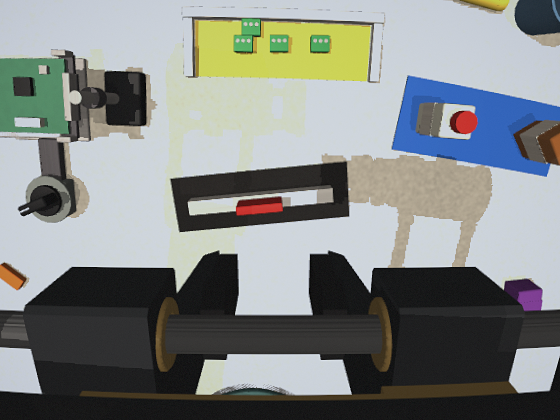

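The rule is centred on its mat, and all four blocks (247,35), (278,43), (320,43) are in the bay with over 30 mm to spare. Now the jack.

```bash
cat > jk.py <<'E'
from h import *
def boardz(n=3):
    "board top height from the top camera, mean over the plain green"
    o=[]
    for _ in range(n):
        im,P=cap('top');m=hsv(im,40,80,60,30)&box(im,155,175,240,230)&(P[...,2]>.09)&(P[...,2]<.125)
        o.append(np.median(P[m][:,2]))
    return np.mean(o),np.std(o)
E
python3 - <<'E'
from jk import *
manip.move_pose([.44,.27,.34],down(0.0))
im,P=cap('wrist','w6');np.savez('pics/w6.npz',im=im,P=P)
near=lambda x,y,r:(np.hypot(P[...,0]-x,P[...,1]-y)<r)
print('bar',rect(P,near(.436,.293,.035),.062,.08),'disc',rect(P,near(.436,.293,.04),.034,.08))
m=hsv(im,40,80,60,30)&near(.576,.285,.13);print('board',rect(P,m,.09,.13),rect(P,near(.576,.285,.1),.1135,.2))
print('stand>board',rect(P,near(.576,.285,.2),.12,.2))
m=near(.5,.29,.3)&(P[...,2]>.02);q=P[m&(P[...,2]<.1)];print(np.histogram(q[:,2],bins=np.arange(.02,.102,.004)))
print('board z',boardz(),manip.state()['clock'])
P=np.load('pics/scene.npz')['P'];m=(abs(P[...,0]-.6)<.06)&(abs(P[...,1]-.287)<.06)
print('scene',np.histogram(P[m][:,2],bins=np.arange(.06,.12,.003)))
E
```

```text
bar [ 0.4353  0.2915 -1.1644  0.0417  0.0143  0.0689] disc [ 0.4349  0.2919 -0.5888  0.0445  0.0428  0.0438]
board [0.5704 0.2845 1.5453 0.156  0.0723 0.1097] [0.5654 0.2852 1.543  0.1996 0.0787 0.1189]
stand>board [0.5637 0.2845 1.5479 0.2009 0.0745 0.1214]
(array([1349,  776, 1056,  315,  447,  144,   40,   46,   57,   53,  255,
         96,  369,   49, 1108,    8,    3,  137,    7,   11]), array([0.02 , 0.024, 0.028, 0.032, 0.036, 0.04 , 0.044, 0.048, 0.052,
       0.056, 0.06 , 0.064, 0.068, 0.072, 0.076, 0.08 , 0.084, 0.088,
       0.092, 0.096, 0.1  ]))
board z (np.float64(0.10991893581375038), np.float64(0.00010373388102726883)) 50.5583
scene (array([ 22,  32,  14,   2,  20, 227, 226,   2,   0,   0,   0,   0,   0,
         0,   1,  47, 580, 179,  93]), array([0.06 , 0.063, 0.066, 0.069, 0.072, 0.075, 0.078, 0.081, 0.084,
       0.087, 0.09 , 0.093, 0.096, 0.099, 0.102, 0.105, 0.108, 0.111,
       0.114, 0.117]))
```

View pics/w6.png

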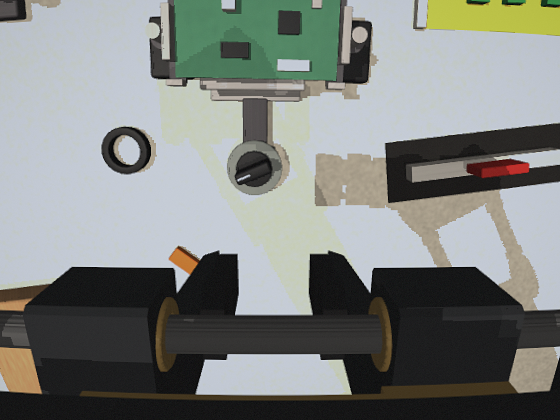

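Knob bar at (255,170): measured (0.4353, 0.2915), bar at −1.164 rad. The platform is about 28 mm below the board, so about 9.4 rad. I'll use quarter-turn strokes with the gripper body kept clear of the board, alternating the grip across and along the bar.

```bash
cat >> jk.py <<'E'
KX,KY,Z=.4353,.2915,.048
def grip(phi):
    "grip the bar at angle phi with a closing angle within (60,150) deg; returns closing angle"
    c=phi%np.pi
    cands=[(a,o) for a,o in((c,.060),((c+np.pi/2)%np.pi,.040))]
    c,o=max(cands,key=lambda t:t[0] if t[0]<2.45 else -1)
    manip.set_gripper(o,30)
    manip.move_pose([KX,KY,.090],down(c+np.pi/2));manip.move_linear([KX,KY,Z]);manip.set_gripper(0,30)
    print('grip closing',round(c,3),'w',round(manip.state()['gripper_width'],4))
    return c
def turn(d):
    q=np.array(manip.state()['joint_pos']);t0=manip.state()['clock']
    n=max(1,int(np.ceil(d/.4)))
    for i in range(n):
        q[5]+=d/n;manip.set_joints(q)
    s=manip.state();print('turned',d,'M',s['moment'].round(2),'F',s['contact_force'].round(1),'w',round(s['gripper_width'],4),'t',round(s['clock'],1))
def rel():
    manip.set_gripper(.060);manip.move_linear([KX,KY,.090])
E
python3 - <<'E'
from jk import *
phi=-1.164;tot=0
c=grip(phi);turn(c-.785);tot+=c-.785;phi-=c-.785;rel()
print(boardz(1))
c=grip(phi);turn(c-.785);tot+=c-.785;phi-=c-.785;rel()
print('phi',phi,'tot',tot,boardz(1))
manip.move_pose([.40,.29,.30],down(0.0))
im,P=cap('wrist');near=lambda x,y,r:(np.hypot(P[...,0]-x,P[...,1]-y)<r)
print('bar',rect(P,near(.436,.293,.035),.062,.08),manip.state()['clock'])
E
```

```text
grip closing 1.978 w 0.0413
turned 1.1925926535897933 M [0.03 0.19 0.02] F [-0.6  0.1 -0. ] w 0.0414 t 56.4
(np.float64(0.10998931335920581), np.float64(0.0))
grip closing 2.356 w 0.0134
turned 1.5707963267948966 M [ 0.78  0.29 -0.05] F [-3.   5.4  0.4] w 0.0134 t 62.0
phi -3.9273889803846895 tot 2.76338898038469 (np.float64(0.10979411747866419), np.float64(0.0))
bar [ 0.4351  0.2919 -0.7918  0.0408  0.0134  0.0691] 65.3667
```

```bash
python3 - <<'E'
from jk import *
phi=-.788-np.pi;tot=2.763
for i in range(3):
    c=grip(phi);turn(c-.785);tot+=c-.785;phi-=c-.785;rel()
    print('tot',tot,boardz(1))
manip.move_pose([.40,.29,.30],down(0.0))
im,P=cap('wrist');near=lambda x,y,r:(np.hypot(P[...,0]-x,P[...,1]-y)<r)
print('bar',rect(P,near(.436,.293,.035),.062,.08),manip.state()['clock'],boardz(4))
im,P=cap('scene','s3');m=(abs(P[...,0]-.6)<.06)&(abs(P[...,1]-.287)<.06)
print('scene',np.histogram(P[m][:,2],bins=np.arange(.06,.12,.003)))
E
```

```text
grip closing 2.354 w 0.0415
turned 1.5685926535897927 M [ 0.51  0.35 -0.01] F [-2.5  3.8  0.7] w 0.0414 t 71.6
tot 4.331592653589793 (np.float64(0.1096513950725202), np.float64(0.0))
grip closing 2.356 w 0.0134
turned 1.5707963267948966 M [ 0.77  0.23 -0.  ] F [-2.3  5.   0.8] w 0.0139 t 77.2
tot 5.902388980384689 (np.float64(0.11017739174315944), np.float64(0.0))
grip closing 2.356 w 0.0417
turned 1.5707963267948966 M [ 0.5   0.39 -0.06] F [-2.2  4.6  1.1] w 0.0417 t 82.8
tot 7.473185307179586 (np.float64(0.11005851399672673), np.float64(0.0))
bar [0.4351 0.2912 0.7859 0.0407 0.0135 0.069 ] 85.8333 (np.float64(0.10989418703067466), np.float64(0.00017056185428324143))
scene (array([ 10,  11,  12,  10,  13,   7,   3,   8,  37,  31,   0,   5,  51,
        93,   9,  61, 568, 180,  94]), array([0.06 , 0.063, 0.066, 0.069, 0.072, 0.075, 0.078, 0.081, 0.084,
       0.087, 0.09 , 0.093, 0.096, 0.099, 0.102, 0.105, 0.108, 0.111,
       0.114, 0.117]))
```

```bash
cat > fine.py <<'E'
from jk import *
import sys
phi=.787;z0=.10991
def stroke(phi,free):
    c=grip(phi);room=c-.785;t=0
    if free: turn(free);t=free
    while room-t>.01:
        z,s=boardz(4);print('t',round(t,2),'lift mm',round((z-z0)*1e3,2),round(s*1e3,2))
        if z-z0>.0008: return phi-t,t,True
        d=min(.15,room-t);turn(d);t+=d
    return phi-t,t,False
phi,t,ok=stroke(phi,1.0);rel()
if not ok: 
    print('second');phi,t2,ok=stroke(phi,0);t+=t2;rel()
print('done',ok,t,'lift',(boardz(6)[0]-z0)*1e3)
E
python3 fine.py
```

```text
grip closing 2.358 w 0.0139
turned 1.0 M [ 0.73  0.23 -0.04] F [-3.6  5.   0.9] w 0.0137 t 92.1
t 1.0 lift mm 0.01 0.16
turned 0.15 M [ 0.54  0.16 -0.05] F [-2.4  3.4  1.1] w 0.0136 t 92.5
t 1.15 lift mm 0.06 0.08
turned 0.15 M [ 0.59  0.16 -0.08] F [-2.5  4.   1.7] w 0.014 t 93.0
t 1.3 lift mm 0.11 0.08
turned 0.15 M [ 0.55  0.17 -0.03] F [-2.2  3.4  1.8] w 0.0137 t 93.5
t 1.45 lift mm 0.03 0.17
turned 0.1227963267948966 M [ 0.67  0.18 -0.01] F [-2.3  4.2 -0.5] w 0.0137 t 93.9
second
grip closing 2.356 w 0.0414
t 0 lift mm 0.06 0.1
turned 0.15 M [0.25 0.05 0.  ] F [-2.5  2.1  0.8] w 0.0415 t 98.1
t 0.15 lift mm 0.06 0.1
turned 0.15 M [ 0.25  0.09 -0.07] F [-1.2  2.5  1.3] w 0.0416 t 98.5
t 0.3 lift mm 0.09 0.23
turned 0.15 M [ 0.25  0.02 -0.03] F [-1.1  1.2  1.3] w 0.0414 t 99.0
t 0.45 lift mm 0.48 0.13
turned 0.15 M [ 0.34  0.08 -0.07] F [-1.8  1.7  0.5] w 0.0413 t 99.5
t 0.6 lift mm 1.07 0.13
done True 2.1727963267948964 lift 1.025931318341125
```

The board is lifted about 1 mm, so contact is made. I'll retreat and do a final check.

```bash
python3 - <<'E'
from jk import *
manip.move_linear([KX,KY,.25]);manip.move_pose([.46,-.05,.40],down(0.03))
im,P=cap('wrist','w7')
near=lambda x,y,r:(np.hypot(P[...,0]-x,P[...,1]-y)<r)
g=hsv(im,40,85,80,40)&near(.58,-.026,.2)&(P[...,2]<.04)
n,l,s,c=cv2.connectedComponentsWithStats(g.astype(np.uint8))
for i in range(1,n):
    if s[i,4]>30: print('block',c[i].round(),s[i,4],np.nanmin(P[l==i],0),np.nanmax(P[l==i],0))
print('handle',rect(P,near(.44,-.004,.06),.055,.08),'white',rect(P,near(.5588,-.2356,.05),.07,.2),'amber',rect(P,near(.5402,-.3844,.05),.07,.2))
manip.move_pose([.35,-.45,.40],down(0.03))
im,_=cap('top','t2');z=boardz(6);print((z[0]-.10991)*1e3,manip.state()['clock'])
E
```

```text
block [225.  11.] 406 [ 6.32060381e-01  8.58499470e-04 -4.55522191e-04] [0.66232546 0.03395811 0.01691511]
block [257.  14.] 265 [ 0.63511293 -0.03462779  0.00462278] [ 0.65532653 -0.01194844  0.0155349 ]
block [297.  14.] 271 [ 0.63666105 -0.08798961  0.0007026 ] [ 0.65976659 -0.06409088  0.01577213]
handle [ 0.4394 -0.0046 -1.4536  0.0597  0.0125  0.0622] white [ 0.5578 -0.2337 -0.0211  0.0406  0.04    0.0831] amber [ 0.5382 -0.3822 -0.976   0.0414  0.0404  0.0831]
0.9568581770068307 106.225
```

View pics/t2.png

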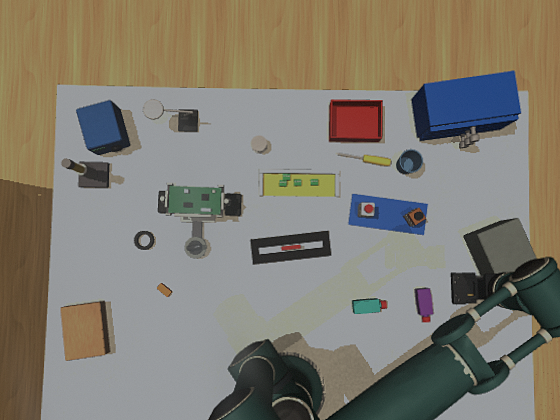

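Everything is in place: bottles at (369,210) and (415,216), blocks in the bay (299,183), rule at (290,247), board raised about 1 mm, bystanders unmoved.

```bash
python3 -c "
from cell import order
print(order.close_job())"
```

```text
the job is handed in; nothing more can be done
None
```

The job is done and handed in at about 106 s: both toppled bottles stand on the blue mat, all four blocks are inside the bay, the straightedge is back on the middle of its mat, and the platform holds the board about 1 mm up.

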